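Find the loose cover bolt on the vial block and hold its cover open

TASK

One of the three cover bolts on the vial block has come loose, though they all look alike: tap the bolt heads from above, one after another, until you find the one that sinks. Then lift that station's cover by its handle to about 45 degrees so the vial in the well can be inspected, and finish while still holding it open there. Do not pull on a cover whose bolt has not given way, and leave the bottle, the vial and the dish beside the block where they are.

Things in the scene. Friction and masses are not known exactly. Their poses are not given: they have to be found in the camera images.
- base: grey base plate of the vial block, 106 (x) x 270 (y) x 12 mm, fixed to the desk; origin at the centre of its underside. The three stations stand in a row along its y axis, 85 mm apart, all turned as the base is; its -x side is the handle side.
- station_a: one of three stations that look alike (their order on the base differs from start to start): fixed aluminium block 62 x 64 x 58 mm on the base with a vial well, origin at the centre of the block's underside (12 mm above the desk), x axis level from the handle side to the hinge side, z up. It carries a 7 mm thick hinged cover and, on the middle of the cover, a bolt.
- cover_a (a joint): hinge of station a's cover, rad: 0 lies shut, grows as its handle rises. Covers have no stay: one that is free (0.15 kg with its bolt) swings up to 1.2 rad and falls shut when let go; one whose bolt is tight yields only a few hundredths of a radian when pulled hard and springs back.
- bolt_a (a joint): how far station a's bolt has sunk, m: all start at 0. A tight bolt stays at 0 when tapped; the loose one gives way at about 2 N, sinks 6 mm to its stop and stays down.
- head_a (a point): centre of the top face of station a's bolt head: upright steel cylinder of 20 mm diameter standing 11 mm out of a collar (31 mm diameter) on the cover; 85 mm over the station's origin when up and shut; moves with bolt and cover.
- grip_a (a point): centre of station a's cover handle: black bar of 14 mm diameter and 32 mm length, lying along the station's y, 52 mm from the station's centre line on the -x side and 62 mm over its origin when shut (free air below it); its two flat ends can be pinched and the bar can turn between the fingers as the cover swings. Held by a 14 mm wide neck; the 60 mm wide cover plate begins 25 mm behind it. Moves with the cover.
- hinge_a (a point): point on the hinge axis of station a's cover (axis along the station's y), 87 mm behind the handle bar at the same height when shut; does not move.
- station_b: one of three stations that look alike (their order on the base differs from start to start): fixed aluminium block 62 x 64 x 58 mm on the base with a vial well, origin at the centre of the block's underside (12 mm above the desk), x axis level from the handle side to the hinge side, z up. It carries a 7 mm thick hinged cover and, on the middle of the cover, a bolt.
- cover_b (a joint): hinge of station b's cover, rad: 0 lies shut, grows as its handle rises. Covers have no stay: one that is free (0.15 kg with its bolt) swings up to 1.2 rad and falls shut when let go; one whose bolt is tight yields only a few hundredths of a radian when pulled hard and springs back.
- bolt_b (a joint): how far station b's bolt has sunk, m: all start at 0. A tight bolt stays at 0 when tapped; the loose one gives way at about 2 N, sinks 6 mm to its stop and stays down.
- head_b (a point): centre of the top face of station b's bolt head: upright steel cylinder of 20 mm diameter standing 11 mm out of a collar (31 mm diameter) on the cover; 85 mm over the station's origin when up and shut; moves with bolt and cover.
- grip_b (a point): centre of station b's cover handle: black bar of 14 mm diameter and 32 mm length, lying along the station's y, 52 mm from the station's centre line on the -x side and 62 mm over its origin when shut (free air below it); its two flat ends can be pinched and the bar can turn between the fingers as the cover swings. Held by a 14 mm wide neck; the 60 mm wide cover plate begins 25 mm behind it. Moves with the cover.
- hinge_b (a point): point on the hinge axis of station b's cover (axis along the station's y), 87 mm behind the handle bar at the same height when shut; does not move.
- station_c: one of three stations that look alike (their order on the base differs from start to start): fixed aluminium block 62 x 64 x 58 mm on the base with a vial well, origin at the centre of the block's underside (12 mm above the desk), x axis level from the handle side to the hinge side, z up. It carries a 7 mm thick hinged cover and, on the middle of the cover, a bolt.
- cover_c (a joint): hinge of station c's cover, rad: 0 lies shut, grows as its handle rises. Covers have no stay: one that is free (0.15 kg with its bolt) swings up to 1.2 rad and falls shut when let go; one whose bolt is tight yields only a few hundredths of a radian when pulled hard and springs back.
- bolt_c (a joint): how far station c's bolt has sunk, m: all start at 0. A tight bolt stays at 0 when tapped; the loose one gives way at about 2 N, sinks 6 mm to its stop and stays down.
- head_c (a point): centre of the top face of station c's bolt head: upright steel cylinder of 20 mm diameter standing 11 mm out of a collar (31 mm diameter) on the cover; 85 mm over the station's origin when up and shut; moves with bolt and cover.
- grip_c (a point): centre of station c's cover handle: black bar of 14 mm diameter and 32 mm length, lying along the station's y, 52 mm from the station's centre line on the -x side and 62 mm over its origin when shut (free air below it); its two flat ends can be pinched and the bar can turn between the fingers as the cover swings. Held by a 14 mm wide neck; the 60 mm wide cover plate begins 25 mm behind it. Moves with the cover.
- hinge_c (a point): point on the hinge axis of station c's cover (axis along the station's y), 87 mm behind the handle bar at the same height when shut; does not move.
- oil_bottle: bystander: small brown bottle, 31 mm diameter, 68 mm tall, loose behind the block; origin under its centre
- glass_vial: bystander: empty glass vial, 21 mm diameter, 55 mm tall, loose behind the block; origin under its centre
- petri: bystander: petri dish, 63 mm diameter, 14 mm high, loose in front of the block; origin under its centre

How it is judged:
By the outcome, as a careful person would: the job done as asked, in the order asked, and still so for the second after the job is handed in, while the arm keeps its last pose, push and grip.
It also fails if it takes over 48 s, if anything falls off the work surface, if the arm or the gripper's body presses on something with over 40 N, if the wrist force passes 120 N, or if a joint passes its speed limit or range.

ROBOT

A 6-joint arm with a two-finger parallel gripper is mounted at the origin on a cart in front of the work surface, level with it; the furniture and walls round the work are solid. World frame = base frame: x ahead of the robot, y to its left, z up, the work surface at z = 0. Lengths are in mm, angles in rad, forces in N, time in s.
With the tool pointing down it reaches from about 350 to 975 mm from the base axis. Payload 7.1 kg.
Tool frame: the origin (TCP) lies at the very end of the fingers, on their centre line; the grasp point (between the pads) lies 19 mm behind it (ctrl.grasp_offset is the distance from the TCP to the grasp point, in mm); z points along the fingers, y is the line along which they close (so a half turn about z gives the same grasp; the last joint's range is limited). The gripper opens to 88 mm and grips with 3 to 60 N. Pads are 20 mm wide; open, the fingers measure 115 mm over their backs; the gripper's body (75 mm by 178 mm) begins 61 mm behind the grasp point.
Start: joints at [-1.295, 0.423, 1.63, -0, 1.089, -0.019], TCP at [181.611, -598.015, 222.675] pointing down, gripper open.
Joint ranges: [-3, 3], [-0.9, 2.11], [0.09, 2.58], [-1.31, 4.45], [0.11, 2.69], [-2.54, 2.54]. Speed limits (rad/s): [2.39, 2.39, 3.01, 3.14, 3.14, 3.14].

INTERFACE

Orientations are given as a rotation vector (axis times angle).
In Python, from workcell import ctrl, viewer, ticket, models gives the robot as it stands.
- The arm moves only by the tool play_rows, never from a script. Its arguments are lists of equal length, an entry for each row: "dp": the shift along the world's x, y, z in mm, a list of three; "yaw": the turn about the world's z in degrees. In form: {"dp": [[tx, ty, tz], ...], "yaw": [yaw, ...]}. A call has 1 to 8 rows; each row shifts and turns the commanded pose from where the row before left it; what a row does not reach is not made up. A row lasts 1/12 s, in which the tool goes at most 41.7 mm and 7.16 degrees, less where a joint would pass 70% of its speed; a pose out of reach is approached as far as the arm can. A call is refused whole if a number of a shift passes 41.7 or a number of a turn 7.16, either way. A call with a gripper value outside its range is refused whole. "gripper" is the closure, from 0 (fully open) to 1 (shut), set as the call begins (left out, the last holds). The fingers move at their own pace and stop on an object; the grip force is fixed at half the most. Time passes only in rows, so rows that do not move let the fingers close. It gives the time, the measured TCP pose, the force, the opening and the grip force at its end, in the units of the state.
- ctrl.get_obs(): the state, without advancing time (a new reading comes with each control period).
- viewer.get_image(name): name is "side" or "top"; returns a dict with "pixels" (384x512x3 uint8, red, green, blue), "range_z" (384x512 float32, mm along the optical axis (not along the pixel's ray), 0 where there is no reading), "fx", "fy", "cx", "cy" (pixels), "T" (4x4, takes a point from camera to world coordinates). Camera axes: x right, y up, looking along -z (the intrinsics and any distortion apply to the point x, -y, -z); pixel columns grow to the right and rows downward; lengths in mm; the calibration is good to about 2 mm. A picture is of the moment at which its call begins.
- ticket.close_job(): hands the job in; it is judged then, once.
Trained networks look in a picture, given as the dict that the camera call returned (one of the last four; its "shot" number tells which), for a name from the list of things; names that differ only in an ending like _2 or _b are one class to them, and where a whole thing is asked for, a point or a joint stands for the part that bears it (a point fixed in the world has none). Each returns a list of dicts, best first, with "conf" (0 to 1); they miss things now and then, are a little off and sometimes report something else, mostly with a low value. They report only what shows in the picture. A call takes as long as a camera call.
- models.look_for(picture, name): "bbox" ([centre column, centre row, width, height] in pixels, round what is visible of it).
- models.landmark_of(picture, name): "location" ([column, row] in pixels: a listed point, or the origin of a listed thing).
The state is a dict: "t": time; "qpos": joint angles; "qvel": joint speeds; "joint_torque": joint torques, N m; "ee_pos": TCP position; "orientation": TCP orientation; "ft_force": force on the tool from outside, world axes, zero at the start; "moment": the same for the moment, N m; "width": finger opening in mm; "grasp_force": force on a finger pad.
Only numpy, scipy, OpenCV 4.12 (cv2) and the standard library are available. Lean on these libraries where they do the work, as an engineer would, in place of code of your own. Each camera call takes 0.05 s, during which the arm holds its last target. There are 200 camera calls.

## Working session

There is one attempt and no reset: what is moved stays moved. The work goes in short steps, Python scripts to look and compute and a tool call to move; the robot and the scene stay as the last step left them, time stands still between calls to the robot, and variables do not carry over. Pictures are saved under pics/ and viewed, at most 10 in all, crops included, and the job is handed in when it is done.

Besides the shell and the picture viewer there is one more tool, called after "Call:" by a JSON object that holds its "fn" and its "kwargs", one argument or row to a line. play_rows: Moves the arm, as the interface text tells. Its arguments: {"type":"object","properties":{"dp":{"type":"array"},"yaw":{"type":"array"},"gripper":{"type":"number"}},"required":["dp","yaw"]}

```bash
mkdir -p pics
cat > h.py <<'E'
import numpy as np, cv2
from workcell import ctrl, viewer, ticket, models
def pt(im,u,v,z=None,r=2):
    """world point at pixel; by depth, or by intersecting plane z"""
    d=np.array([(u-im['cx'])/im['fx'],-(v-im['cy'])/im['fy'],-1.])
    T=np.array(im['T'])
    if z is not None:
        w=T[:3,:3]@d; return T[:3,3]+w*(z-T[2,3])/w[2]
    a=im['range_z'][int(v)-r:int(v)+r+1,int(u)-r:int(u)+r+1]; a=a[a>0]
    return (T@np.append(d*np.median(a),1))[:3]
E
python3 - <<'E'
from h import *
o=ctrl.get_obs(); print({k:np.round(o[k],3) for k in o}); 
ims=[]
for n in("top","side"):
    im=viewer.get_image(n); ims.append(im['pixels'])
    print(n,[k for k in im],np.round(im['T'],2).tolist(),im['fx'])
    for nm,z in(("head_a",97),("grip_a",74),("base",None),("oil_bottle",None),("glass_vial",None),("petri",None)):
        for d in models.landmark_of(im,nm)[:4]:
            u,v=d['location']
            print(nm,round(d['conf'],2),np.round([u,v]),np.round(pt(im,u,v),0),np.round(pt(im,u,v,z),1) if z else '')
    cv2.imwrite(f'pics/{n}0.png',im['pixels'][:,:,::-1])
E
```

```text
{'t': np.float64(0.0), 'qpos': array([-1.295,  0.424,  1.631,  0.   ,  1.089, -0.019]), 'qvel': array([ 0.001, -0.001,  0.   , -0.001,  0.   , -0.   ]), 'joint_torque': array([ 0.0000e+00, -5.4463e+01, -2.7367e+01,  6.4000e-02,  2.3000e-02,
       -0.0000e+00]), 'ee_pos': array([ 181.486, -597.491,  221.905]), 'orientation': array([-3.106, -0.461,  0.   ]), 'ft_force': array([ 0.041, -0.375,  0.381]), 'moment': array([-0.024, -0.024,  0.01 ]), 'grasp_force': np.float64(0.0), 'width': np.float64(88.165)}
top ['pixels', 'range_z', 'fx', 'fy', 'cx', 'cy', 'T', 'shot'] [[0.0, 1.0, -0.07, 482.21], [-1.0, 0.0, 0.01, 1.26], [0.01, 0.07, 1.0, 937.9], [0.0, 0.0, 0.0, 1.0]] 350.04878649517804
head_a 0.65 [290. 208.] [504. -76.  96.] [504.4 -75.9  97. ]
head_a 0.64 [251. 199.] [526.  17.  96.] [525.6  16.7  97. ]
head_a 0.63 [314. 218.] [ 482. -137.   78.] [ 481.5 -133.6   97. ]
head_a 0.42 [325. 216.] [ 485. -160.   96.] [ 484.7 -160.    97. ]
grip_a 0.66 [245. 219.] [478.  32.  80.] [477.5  32.1  74. ]
grip_a 0.6 [282. 228.] [458. -58.  80.] [457.4 -58.6  74. ]
grip_a 0.56 [314. 238.] [ 432. 
[... 274 characters left out ...]
.5, -0.82, -708.23], [0.0, 0.85, 0.52, 550.02], [0.0, 0.0, 0.0, 1.0]] 389.32845448820785
head_a 0.56 [241. 236.] [ 486. -142.   97.] [ 485.7 -142.4   97. ]
head_a 0.51 [243. 214.] [507. -71.  96.] [506.9 -72.7  97. ]
head_a 0.38 [243. 191.] [528.  14.  97.] [527.8  14.2  97. ]
grip_a 0.96 [219. 222.] [459. -63.  78.] [459.7 -57.7  74. ]
grip_a 0.84 [213. 251.] [ 430. -148.   78.] [ 430.4 -142.5   74. ]
grip_a 0.8 [216. 200.] [487. 142.   1.] [468.8  29.1  74. ]
grip_a 0.19 [260. 221.] [543. -77.  76.] [543.3 -74.9  74. ]
oil_bottle 0.6 [288. 233.] [616. -53.  12.] 
glass_vial 0.54 [284. 260.] [ 575. -139.   13.] 
petri 0.7 [195. 250.] [404. -58.  13.] 
petri 0.21 [285. 233.] [609. -51.  11.]
```

Run:
```python
from h import *
for n in("top","side"):
    im=viewer.get_image(n)
    H,W=im['range_z'].shape; v,u=np.mgrid[:H,:W]; r=im['range_z']
    P=np.stack([(u-im['cx'])/im['fx']*r,-(v-im['cy'])/im['fy']*r,-r],-1)@im['T'][:3,:3].T+im['T'][:3,3]
    ok=(r>0)&(P[...,0]>380)&(P[...,0]<680)&(abs(P[...,1]+60)<200)
    for lo,hi in((91,102),(72,84)):
        m=(ok&(P[...,2]>lo)&(P[...,2]<hi)).astype('uint8')
        k,l,s,c=cv2.connectedComponentsWithStats(m,connectivity=4)
        for i in range(1,k):
            if s[i,4]>12:
                q=P[l==i]; print(n,lo,s[i,4],'px',np.round(c[i]),'mean',np.round(q.mean(0),1),'min',np.round(q.min(0)),'max',np.round(q.max(0)))
    crop=im['pixels'][150:275,190:350] if n=="top" else im['pixels'][150:300,150:350]
    cv2.imwrite(f'pics/{n}1.png',cv2.resize(crop,None,fx=4,fy=4,interpolation=cv2.INTER_CUBIC)[:,:,::-1])
```

```text
top 91 60 px [253. 200.] mean [524.   12.2  96.7] min [514.   2.  93.] max [533.  22. 100.]
top 91 57 px [287. 209.] mean [502.8 -70.   96.7] min [493. -79.  91.] max [512. -60. 101.]
top 91 59 px [321. 217.] mean [ 482.1 -152.4   96.4] min [ 471. -162.   92.] max [ 490. -144.  101.]
top 72 634 px [253. 201.] mean [521.   12.6  77.8] min [463. -25.  72.] max [567.  46.  84.]
top 72 644 px [286. 210.] mean [499.9 -69.2  77.9] min [ 444. -107.   72.] max [547. -37.  84.]
top 72 660 px [320. 219.] mean [ 479.  -151.2   78. ] min [ 422. -188.   72.] max [ 525. -116.   84.]
side 91 54 px [242. 193.] mean [525.5   9.7  95.8] min [516.   1.  91.] max [537.  20.  99.]
side 91 69 px [242. 214.] mean [504.8 -71.9  95.9] min [495. -81.  91.] max [515. -61.  98.]
side 91 88 px [242. 240.] mean [ 483.8 -154.    95.9] min [ 474. -162.   91.] max [ 495. -140.   99.]
side 72 481 px [241. 201.] mean [520.9   6.4  77.9] min [467. -26.  72.] max [570.  48.  84.]
side 72 609 px [240. 223.] mean [499.4 -75.7  78. ] min [ 446. -109.   72.] max [549. -35.  84.]
side 72 775 px [239. 250.] mean [ 478.2 -157.3   78. ] min [ 425. -189.   72.] max [ 529. -119.   84.]
```

View pics/top1.png

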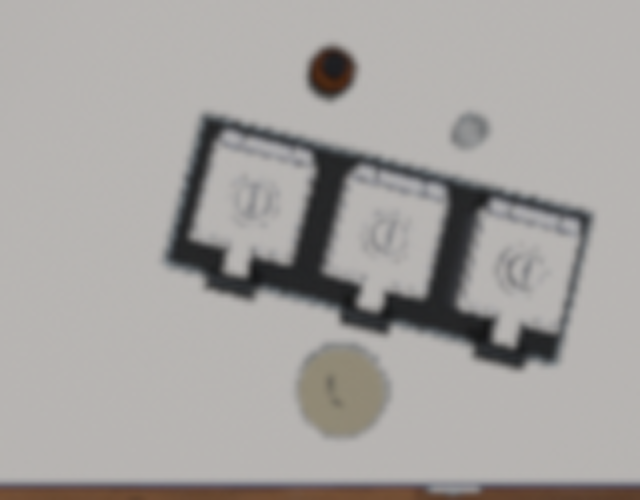

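View pics/side1.png

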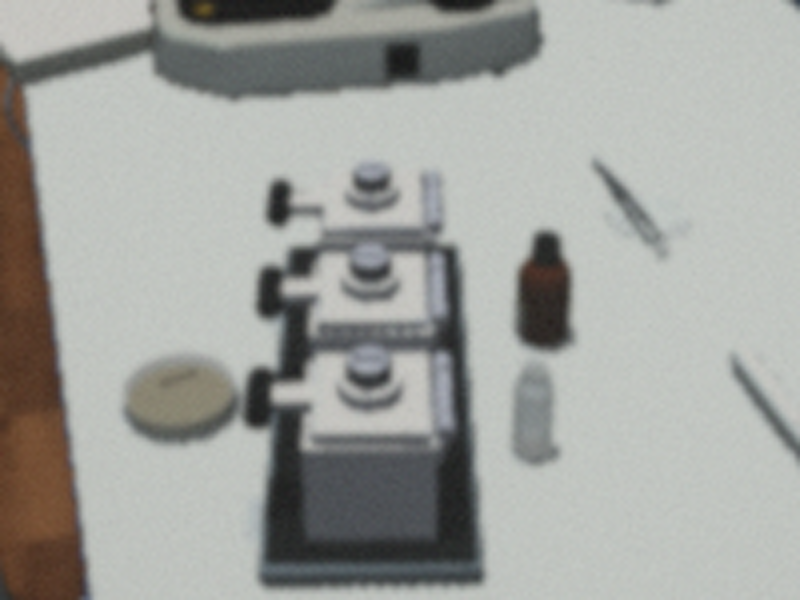

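Call:
{"fn": "play_rows", "kwargs": {
  "dp": [
    [19,28,-5],
    [19,28,-5],
    [19,28,-5],
    [19,28,-5],
    [19,28,-5],
    [19,28,-5],
    [19,28,-5],
    [19,28,-5]
  ],
  "yaw": [-2,-2,-2,-2,-2,-2,-2,-2],
  "gripper": 1
}}

```text
t: 1.47
ee_pos: [334.3, -372.7, 182.7]
orientation: [3.141, 0.021, 0.001]
ft_force: [0.5, -0.5, -0.1]
width: 37.9
grasp_force: 0.0
```

Call:
{"fn": "play_rows", "kwargs": {
  "dp": [
    [19,28,-5],
    [19,28,-5],
    [19,28,-5],
    [19,28,-5],
    [19,28,-5],
    [19,28,-5],
    [19,28,-5],
    [16,25,-5]
  ],
  "yaw": [-2,-2,-2,-2,-2,-2,-2,-1]
}}

```text
t: 2.13
ee_pos: [483.9, -151.3, 142.7]
orientation: [3.117, -0.388, 0.001]
ft_force: [0.3, -0.3, -0.0]
width: 0.3
grasp_force: 0.0
```

Call:
{"fn": "play_rows", "kwargs": {
  "dp": [
    [0,0,-10],
    [0,0,0],
    [0,0,0]
  ],
  "yaw": [0,0,0]
}}

```text
t: 2.38
ee_pos: [481.9, -153.1, 132.2]
orientation: [-3.118, 0.384, 0.003]
ft_force: [0.0, 0.1, 1.0]
width: 0.7
grasp_force: 0.0
```

Call:
{"fn": "play_rows", "kwargs": {
  "dp": [
    [1,0,-15],
    [0,0,-13],
    [0,0,-5],
    [0,0,0],
    [0,0,0]
  ],
  "yaw": [0,0,0,0,0]
}}

```text
t: 2.8
ee_pos: [483.3, -153.9, 100.0]
orientation: [3.118, -0.388, -0.0]
ft_force: [1.1, -0.9, -0.1]
width: 0.3
grasp_force: 0.0
```

Call:
{"fn": "play_rows", "kwargs": {
  "dp": [
    [0,0,-1],
    [0,0,-1],
    [0,0,-1],
    [0,0,0],
    [0,0,0]
  ],
  "yaw": [0,0,0,0,0]
}}

```text
t: 3.22
ee_pos: [483.7, -153.1, 96.9]
orientation: [3.118, -0.386, 0.001]
ft_force: [-0.7, -0.4, 1.1]
width: 0.7
grasp_force: 0.4
```

Call:
{"fn": "play_rows", "kwargs": {
  "dp": [
    [0,0,-1],
    [0,0,0],
    [0,0,0]
  ],
  "yaw": [0,0,0]
}}

```text
t: 3.47
ee_pos: [483.8, -153.1, 96.4]
orientation: [3.118, -0.385, 0.001]
ft_force: [-1.5, -0.9, 8.9]
width: 0.3
grasp_force: 4.3
```

Call:
{"fn": "play_rows", "kwargs": {
  "dp": [
    [0,0,-1],
    [0,0,0],
    [0,0,0]
  ],
  "yaw": [0,0,0]
}}

```text
t: 3.72
ee_pos: [483.9, -153.1, 96.2]
orientation: [3.118, -0.385, 0.001]
ft_force: [-5.7, 0.7, 18.0]
width: 0.4
grasp_force: 9.2
```

Call:
{"fn": "play_rows", "kwargs": {
  "dp": [
    [0,0,17],
    [7,28,0],
    [7,27,0],
    [6,27,0],
    [0,0,-10],
    [0,0,-4],
    [0,0,0],
    [0,0,0]
  ],
  "yaw": [0,0,0,0,0,0,0,0]
}}

```text
t: 4.38
ee_pos: [503.1, -71.6, 97.2]
orientation: [3.118, -0.387, -0.002]
ft_force: [-0.7, 0.0, 0.2]
width: 0.4
grasp_force: 0.0
```

Call:
{"fn": "play_rows", "kwargs": {
  "dp": [
    [0,0,-1],
    [0,0,-1],
    [0,0,-1],
    [0,0,0],
    [0,0,0]
  ],
  "yaw": [0,0,0,0,0]
}}

```text
t: 4.8
ee_pos: [503.5, -71.9, 96.2]
orientation: [3.117, -0.387, 0.0]
ft_force: [-5.3, -0.4, 18.8]
width: 0.4
grasp_force: 9.1
```

Tight as well. On to the third.

Call:
{"fn": "play_rows", "kwargs": {
  "dp": [
    [0,0,17],
    [7,28,0],
    [7,27,0],
    [6,27,0],
    [0,0,-10],
    [0,0,-4],
    [0,0,0],
    [0,0,0]
  ],
  "yaw": [0,0,0,0,0,0,0,0]
}}

```text
t: 5.47
ee_pos: [522.9, 9.9, 97.1]
orientation: [3.117, -0.388, -0.002]
ft_force: [-0.0, -0.9, 0.2]
width: 0.7
grasp_force: 0.0
```

Call:
{"fn": "play_rows", "kwargs": {
  "dp": [
    [0,0,-1],
    [0,0,-1],
    [0,0,-1],
    [0,0,0],
    [0,0,0]
  ],
  "yaw": [0,0,0,0,0]
}}

```text
t: 5.88
ee_pos: [523.6, 10.8, 94.7]
orientation: [-3.118, 0.387, -0.0]
ft_force: [0.3, -0.2, -0.4]
width: 0.4
grasp_force: 0.0
```

Call:
{"fn": "play_rows", "kwargs": {
  "dp": [
    [0,0,-1],
    [0,0,-1],
    [0,0,-1],
    [0,0,-1],
    [0,0,-1],
    [0,0,0],
    [0,0,0]
  ],
  "yaw": [0,0,0,0,0,0,0]
}}

```text
t: 6.47
ee_pos: [523.8, 11.0, 90.6]
orientation: [3.118, -0.386, 0.001]
ft_force: [-3.1, -1.4, 12.9]
width: 0.1
grasp_force: 6.4
```

Call:
{"fn": "play_rows", "kwargs": {
  "dp": [
    [0,0,15],
    [0,0,20],
    [-17,4,5],
    [-17,5,0],
    [-16,4,0],
    [0,0,0],
    [0,0,0],
    [0,0,0]
  ],
  "yaw": [0,0,0,0,0,0,0,0],
  "gripper": 0.35
}}

```text
t: 7.13
ee_pos: [474.7, 24.0, 129.9]
orientation: [-3.118, 0.386, -0.002]
ft_force: [0.1, 0.0, 0.5]
width: 50.1
grasp_force: 0.0
```

Run:
```python
from h import *
o=ctrl.get_obs(); print(np.round(o['ee_pos'],1),o['width'])
for n in("top","side"):
    im=viewer.get_image(n)
    for nm,z in(("head_a",91),("grip_a",74)):
        for d in models.landmark_of(im,nm)[:4]:
            u,v=d['location']; print(n,nm,round(d['conf'],2),np.round([u,v]),np.round(pt(im,u,v,z),1))
im['pixels']
cv2.imwrite('pics/s2.png',cv2.resize(im['pixels'][130:280,150:350],None,fx=4,fy=4,interpolation=cv2.INTER_CUBIC)[:,:,::-1])
```

```text
[474.7  24.  129.9] 50.13519441019427
top head_a 0.57 [325. 214.] [ 490.  -162.9   91. ]
top head_a 0.41 [255. 201.] [520.6   8.   91. ]
top grip_a 0.81 [314. 239.] [ 429.2 -137.    74. ]
top grip_a 0.66 [281. 231.] [449.8 -55.9  74. ]
side head_a 0.57 [242. 194.] [526.1  12.4  91. ]
side head_a 0.56 [243. 211.] [512.  -54.1  91. ]
side head_a 0.45 [243. 238.] [ 489.5 -142.5   91. ]
side grip_a 0.98 [213. 248.] [ 431.7 -134.4   74. ]
side grip_a 0.95 [220. 200.] [478.5  28.1  74. ]
side grip_a 0.74 [222. 224.] [464.3 -64.   74. ]
side grip_a 0.66 [242. 238.] [ 491.6 -119.7   74. ]
```

View pics/s2.png

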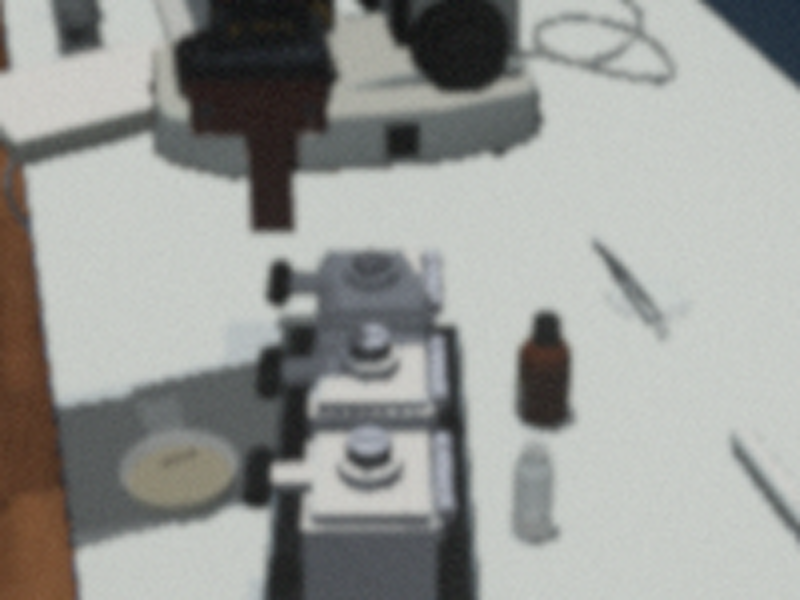

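Call:
{"fn": "play_rows", "kwargs": {
  "dp": [
    [0,0,-20],
    [0,0,-20],
    [0,0,-15],
    [0,0,-10],
    [0,0,-4],
    [0,0,0],
    [0,0,0]
  ],
  "yaw": [0,0,0,0,0,0,0]
}}

```text
t: 8.02
ee_pos: [473.9, 24.0, 60.9]
orientation: [-3.118, 0.386, -0.0]
ft_force: [0.5, 0.9, 0.3]
width: 57.1
grasp_force: 0.0
```

Run:
```python
from h import *
o=ctrl.get_obs(); print(np.round(o['ee_pos'],1),o['width'],o['ft_force'])
a=viewer.get_image("top")['pixels'][150:260,200:340]; b=viewer.get_image("side")['pixels'][150:260,170:310]
cv2.imwrite('pics/s3.png',cv2.resize(np.vstack([a,b]),None,fx=2.7,fy=2.7,interpolation=cv2.INTER_CUBIC)[:,:,::-1])
```

```text
[473.9  24.   60.9] 57.138893835872146 [0.46461485 0.89722606 0.25656759]
```

View pics/s3.png

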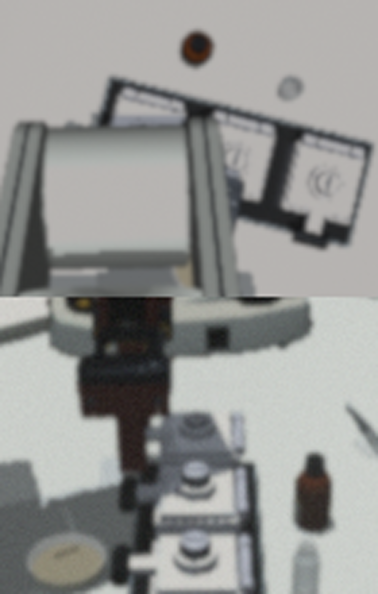

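Call:
{"fn": "play_rows", "kwargs": {
  "dp": [
    [0,0,0],
    [0,0,0],
    [0,0,0],
    [0,0,0],
    [0,0,0],
    [0,0,0]
  ],
  "yaw": [0,0,0,0,0,0],
  "gripper": 1
}}

```text
t: 8.62
ee_pos: [474.3, 25.9, 61.0]
orientation: [-3.115, 0.388, -0.002]
ft_force: [2.2, 15.5, 0.6]
width: 31.7
grasp_force: 30.0
```

Call:
{"fn": "play_rows", "kwargs": {
  "dp": [
    [0.5,2,0],
    [0,0,0],
    [0,0,0]
  ],
  "yaw": [0,0,0]
}}

```text
t: 8.87
ee_pos: [474.3, 26.2, 60.9]
orientation: [-3.117, 0.387, -0.001]
ft_force: [-1.0, 2.5, 3.2]
width: 31.6
grasp_force: 30.0
```

Call:
{"fn": "play_rows", "kwargs": {
  "dp": [
    [0,0,4.5],
    [0.5,0,4],
    [0.5,0,4],
    [0.5,-0.5,4.5],
    [0,0,0],
    [0,0,0]
  ],
  "yaw": [0,0,0,0,0,0]
}}

```text
t: 9.37
ee_pos: [476.0, 25.7, 78.1]
orientation: [-3.117, 0.386, -0.002]
ft_force: [2.8, 5.0, -2.7]
width: 31.3
grasp_force: 30.0
```

Cover moves freely (low force). Continue along the arc.

Call:
{"fn": "play_rows", "kwargs": {
  "dp": [
    [1,0,4],
    [1,-0.5,4],
    [1.5,-0.5,4],
    [1.5,0,4],
    [1.5,-0.5,4],
    [2,-0.5,3.5],
    [0,0,0],
    [0,0,0]
  ],
  "yaw": [0,0,0,0,0,0,0,0]
}}

```text
t: 10.03
ee_pos: [483.9, 23.6, 101.3]
orientation: [-3.117, 0.386, 0.0]
ft_force: [1.8, 4.9, -2.9]
width: 31.6
grasp_force: 30.0
```

Call:
{"fn": "play_rows", "kwargs": {
  "dp": [
    [2,-0.5,4],
    [2.5,-0.5,3.5],
    [2.5,-0.5,3.5],
    [2.5,-1,3.5],
    [2.5,-0.5,3.5],
    [3,-0.5,3],
    [0,0,0],
    [0,0,0]
  ],
  "yaw": [0,0,0,0,0,0,0,0]
}}

```text
t: 10.7
ee_pos: [498.9, 19.9, 122.2]
orientation: [3.118, -0.386, -0.001]
ft_force: [-0.4, 2.8, -1.2]
width: 32.0
grasp_force: 30.0
```

Run:
```python
from h import *
o=ctrl.get_obs(); print(np.round(o['ee_pos'],1),o['width'],o['ft_force'])
b=viewer.get_image("side")
for d in models.landmark_of(b,"grip_a")[:4]+models.landmark_of(b,"head_a")[:4]: print(np.round(d['location']),round(d['conf'],2))
b=b['pixels'][110:260,150:350]
cv2.imwrite('pics/s4.png',cv2.resize(b,None,fx=4,fy=4,interpolation=cv2.INTER_CUBIC)[:,:,::-1])
```

```text
[498.9  19.9 122.2] 31.96924114444711 [-0.36155898  2.75602953 -1.16013893]
[213. 251.] 0.92
[218. 219.] 0.82
[226. 175.] 0.74
[243. 213.] 0.56
[250. 186.] 0.5
```

View pics/s4.png

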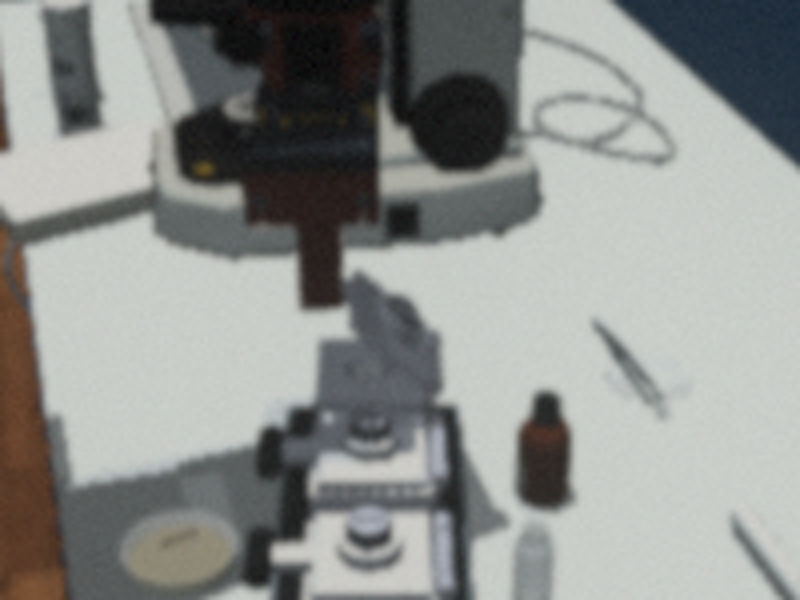

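Call:
{"fn": "play_rows", "kwargs": {
  "dp": [
    [0,0,0],
    [0,0,0],
    [0,0,0],
    [0,0,0]
  ],
  "yaw": [0,0,0,0]
}}

```text
t: 11.18
ee_pos: [498.8, 19.9, 122.1]
orientation: [3.118, -0.386, -0.001]
ft_force: [-1.1, 1.8, -1.0]
width: 31.7
grasp_force: 30.0
```

```bash
python3 -c "
from workcell import ctrl,ticket
o=ctrl.get_obs(); print(o['ee_pos'],o['width'],o['ft_force']); print(ticket.close_job())"
```

```text
[498.82638055  19.8991007  122.11568668] 31.656165860568983 [-1.11789687  1.80222588 -1.03816117]
the job is handed in; nothing more can be done
None
```

The third bolt tapped, at the +y end of the block, was the loose one; its cover is held open at about 45°, the other two covers were not pulled, nothing beside the block was touched, and the job is handed in.

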